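# Close the pod dispenser and hold its spring slide out at the mark

## Robot

A 7-joint arm with a two-finger parallel gripper is mounted at the origin on a cart in front of the work surface, level with it; the furniture and walls round the work are solid. World frame = base frame: x ahead of the robot, y to its left, z up, the work surface at z = 0. Lengths are in mm, angles in rad, forces in N, time in s.
With the tool pointing down it reaches from about 425 to 1025 mm from the base axis. Payload 9.4 kg.
Tool frame: the origin (TCP) lies at the very end of the fingers, on their centre line; the grasp point (between the pads) lies 19 mm behind it (r.pinch_z is the distance from the TCP to the grasp point, in mm); z points along the fingers, y is the line along which they close (so a half turn about z gives the same grasp; the last joint's range is limited). The gripper opens to 85 mm and grips with 20 to 120 N. Pads are 22 mm wide; open, the fingers measure 114 mm over their backs; the gripper's body (76 mm by 85 mm) begins 54 mm behind the grasp point. The pads swing forward as they close: fully open they stand 13 mm farther back than shut.
Start: joints at [1.031, 0.599, -0.003, 1.599, 0.002, 0.943, -0.08], TCP at [323.671, -648.738, 231.275] pointing down, gripper open.
Joint ranges: [-2.57, 2.57], [-0.35, 1.97], [-1.29, 1.29], [0.11, 2.56], [-1.05, 4.19], [0.11, 1.86], [-2.63, 2.63]. Speed limits (rad/s): [2.22, 2.22, 3.01, 3.01, 3.14, 3.14, 3.14].

## Interface

Orientations are given as a unit quaternion [x, y, z, w].
In Python, from plant import r, grab_frame, camera_model gives the robot as it stands. Calls block until the motion is done:
- r.movep(position, orientation): joint-space move of the TCP to a pose.
- r.move_linear(position, ori=None, max_speed=150): straight line of the TCP; ori=None keeps the orientation; max_speed is the mean speed in mm/s.
- r.goto_joints(angles): joint-space move.
- r.grip(opening, newtons=None): finger opening in mm; newtons is the grip in N (None keeps the last); returns when the fingers have stopped.
- r.dwell(seconds).
- r.inverse_kinematics(position, orientation): joint angles nearest the present ones, or None.
- r.state(): the state.
- grab_frame(name): name is "side" or "top" or "wrist"; returns the picture (420x560x3 uint8, blue, green, red); there is no depth.
- camera_model(name): a dict with "K" (3x3 intrinsics, pixels), "rvec" (rotation vector, rad) and "tvec" (3), from world to camera coordinates, as OpenCV has them; the wrist camera has in their place "tool_from_camera" (4x4, takes a point from camera to tool coordinates, whose origin is the TCP and whose axes are the flange's). Camera axes: x right, y down, z forward; pixel columns grow to the right and rows downward; lengths in mm; the calibration is good to about 2 mm. A picture is of the moment at which its call begins: read the wrist's pose just before it. camera_model takes no time and is no camera call.
A pose or a line that the arm cannot do raises r.PlanningError and nothing moves.
- r.job_done(): hands the job in; it is judged then, once.
The state is a dict: "clock": time; "joint_pos": joint angles; "joint_vel": joint speeds; "effort": joint torques, N m; "ee_pos": TCP position; "orientation": TCP orientation; "force": force on the tool from outside, world axes, zero at the start; "wrist_torque": the same for the moment, N m; "gripper_width": finger opening in mm; "gripper_force": force on a finger pad.
Only numpy, scipy, OpenCV 4.12 (cv2) and the standard library are available. Lean on these libraries where they do the work, as an engineer would, in place of code of your own. Each camera call takes 0.05 s, during which the arm holds its last target. There are 200 camera calls.

## Task

Press the black lid of the coffee-pod dispenser down until it is fully home on the clear hopper. Then pull the spring-loaded pod slide out by its upright wooden pull until the slide's black pointer lines up with the white line of the red mark, and finish while still holding it there, with the green pod sitting in its pocket, so that somebody can take the pod; the slide springs back if you let go. Leave the cup, the teaspoon and the salt shaker where they are.

Things in the scene. Friction and masses are not known exactly. Their poses are not given: they have to be found in the camera images.
- dispenser: White coffee-pod dispenser, fixed to the worktop, place and yaw (up to 0.3 either way) vary: a channel with rails 34 mm high, x -150 to +50 mm, y -43 to +43 mm; at its back a deck (38 mm high, from x = -32 mm) with a clear hopper 54 mm across and a black lid. Origin on the worktop under the hopper's axis; -x points out of the front, the way the slide pulls out; z up.
- lid (a joint): How far the lid has been pressed down, m: 0 to 0.004 at the start (sticking up), 0.012 = fully home at a hard stop (0.0105 or more counts as home). A push fit: it needs about 6 N all the way and stays where it is left.
- lid_top (a point): Middle of the top of the black round lid (65 mm across, 14 mm tall, a shallow dish 1 mm deep and 20 mm across in its top), on the hopper's axis; 124 mm above the worktop when fully up, 112 mm when home. Moves with the lid.
- tray (a joint): How far the pod slide is pulled out along the dispenser's -x, m: 0 = fully in (so at the start), 0.10 = end stop. A spring pulls it back with 5 N at 0, rising by 1 N per 10 mm (10 to 13 N at the mark), all the way in if let go.
- pull (a point): Grip point: middle of the slide's upright wooden pull, 64 mm above the worktop; moves with the slide. The pull is a plate 12 mm thick (dispenser's x), 46 mm wide (y), 31 to 84 mm above the worktop, rounded on top. Slide in: 108 mm in front of the hopper's axis. Pinch it from above, fingers closing along the dispenser's x, one before and one behind it (70 mm of room behind).
- pointer (a point): Tip of the black pointer on the slide, 48 mm behind the pull (towards the hopper), a nib 4 mm wide that reaches over the left (+y) rail at 38.5 mm height; a black line crosses the slide's top beside it. Moves with the slide.
- mark: The red mark, 9 x 9 mm, 40 mm high, fixed outside the left (+y) rail. Axes parallel to the dispenser's; origin on the worktop on the slide's centre line, at the same x as its white line, 110 to 140 mm in front of the hopper's axis, so the slide must come out 50 to 80 mm. The pointer is at the mark when its x in this body's axes is 0 (5 mm either way is allowed).
- mark_line (a point): The white line across the top of the red mark, 40 mm above the worktop and 49 mm to the left (+y) of the slide's centre line.
- pod: Loose green coffee pod, 40 mm across, 18 mm tall, origin in the middle of its underside; it lies in the slide's pocket (43 mm across), 2 mm proud of the slide, at first hidden under the hopper, and rides out with the slide.
- pocket (a point): Middle of the pocket's floor in the slide, 14 mm above the worktop and 60 mm behind the pointer. Moves with the slide.
- espresso_cup: Small white espresso cup, 62 mm across and 51 mm tall, with a handle; stands on the worktop about 140 mm to the right (-y) of the slide. Leave alone.
- teaspoon: Steel teaspoon, 130 mm long, lying on the worktop about 140 mm to the left (+y) of the slide. Leave alone.
- salt_shaker: Glass salt shaker with a grey top, 44 mm across, 90 mm tall, standing about 140 mm to the left (+y) of the hopper. Leave alone.

How it is judged:
By the outcome, as a careful person would: the job done as asked, in the order asked, and still so for the second after the job is handed in, while the arm keeps its last pose, push and grip.
It also fails if it takes over 38 s, if anything falls off the work surface, if the arm or the gripper's body presses on something with over 40 N, if the wrist force passes 120 N, or if a joint passes its speed limit or range.

## Working session

There is one attempt and no reset: what is moved stays moved. The work goes in short steps, each a Python script; the robot and the scene stay as the last script left them, time stands still between calls to the robot, and variables do not carry over. Pictures are saved under pics/ and viewed, at most 10 in all, crops included, and the job is handed in when it is done.

```bash
mkdir -p pics; ls; python3 - <<'E'
from plant import r, grab_frame, camera_model
import cv2
for n in ("side","top"):
    cv2.imwrite(f"pics/{n}0.png",grab_frame(n))
    print(n,camera_model(n))
print(r.state()); print(camera_model("wrist"))
E
```

```text
pics
side {'K': array([[380.52668865,   0.        , 280.69656849],
       [  0.        , 380.52668865, 210.94728368],
       [  0.        ,   0.        ,   1.        ]]), 'rvec': array([ 0.39300309, -2.56398884,  1.45564397]), 'tvec': array([620.10561091, 146.75060445, 820.65401787])}
top {'K': array([[419.49248421,   0.        , 272.20839802],
       [  0.        , 419.49248421, 209.11865573],
       [  0.        ,   0.        ,   1.        ]]), 'rvec': array([ 2.15645064, -2.14902448,  0.07180068]), 'tvec': array([106.07484197, 631.70640539, 903.01070362])}
{'clock': 0.1, 'joint_pos': array([ 1.03129312,  0.60003494, -0.0025465 ,  1.6000305 ,  0.00178817,
        0.94290922, -0.07982796]), 'joint_vel': array([ 0.00067553, -0.00195723,  0.00065407, -0.00071314, -0.0004976 ,
        0.00068842, -0.00102013]), 'effort': array([ 5.78441337e-03, -7.77993250e+01,  1.56996835e+00, -2.58627266e+01,
        1.26402156e-02,  5.48310927e-03, -1.86281181e-05]), 'ee_pos': array([ 323.49184503, -648.36721135,  230.51754409]), 'orientation': array([ 9.73342676e-01,  2.29354658e-01, -2.14945041e-04, -6.55540408e-04]), 'force': array([ 0.49665748, -0.12721981, -0.67329876]), 'wrist_torque': array([-0.02296828,  0.04031728,  0.05225226]), 'gripper_force': 0.0, 'gripper_width': 85.77196772416318}
{'K': array([[317.46971681,   0.        , 280.93665133],
       [  0.        , 317.46971681, 212.40427487],
       [  0.        ,   0.        ,   1.        ]]), 'tool_from_camera': array([[-3.55310081e-04, -9.58621946e-01, -2.84681996e-01,
         7.28877989e+01],
       [ 9.99999913e-01, -2.78016750e-04, -3.11916783e-04,
        -4.99581101e-01],
       [ 2.19863910e-04, -2.84682082e-01,  9.58621961e-01,
        -1.43270587e+02],
       [ 0.00000000e+00,  0.00000000e+00,  0.00000000e+00,
         1.00000000e+00]])}
```

View pics/top0.png

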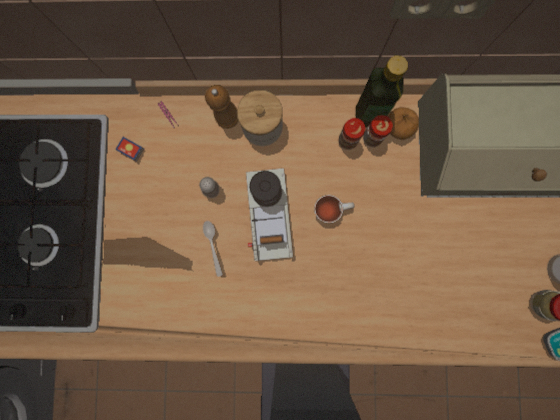

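View pics/side0.png

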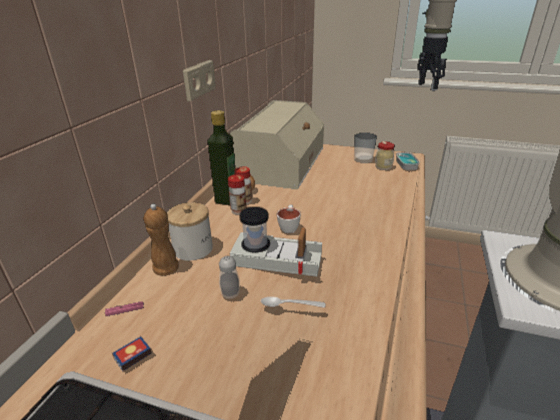

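The top view shows the black lid near (266,188), the wooden pull near (271,239) and the red mark near (250,245). The cup (329,209), spoon (213,250) and shaker (209,187) stand clear of them.

```bash
cat > h.py <<'E'
import numpy as np, cv2
from scipy.spatial.transform import Rotation as R
from plant import r, grab_frame, camera_model
def cam(name, st=None):
    m=camera_model(name)
    if name=="wrist":
        T=np.eye(4); T[:3,:3]=R.from_quat(st["orientation"]).as_matrix(); T[:3,3]=st["ee_pos"]
        W=T@m["tool_from_camera"]; return m["K"],W[:3,:3],W[:3,3]
    A=cv2.Rodrigues(m["rvec"])[0]; return m["K"],A.T,-A.T@m["tvec"]
def cast(c,uv,z):
    K,A,o=c; d=A@np.linalg.solve(K,[uv[0],uv[1],1]); return o+d*(z-o[2])/d[2]
def proj(c,p):
    K,A,o=c; q=K@(A.T@(np.asarray(p)-o)); return q[:2]/q[2]
def blobs(mask,amin=8):
    n,l,s,ce=cv2.connectedComponentsWithStats(mask.astype(np.uint8))
    return [(s[i,4],ce[i],l==i) for i in np.argsort(-s[1:,4])+1 if s[i,4]>=amin]
def down(yaw):  # tool z down, tool y along world direction yaw
    y=np.array([np.cos(yaw),np.sin(yaw),0]); z=np.array([0,0,-1.]); return R.from_matrix(np.c_[np.cross(y,z),y,z]).as_quat()
E
python3 - <<'E'
from h import *
c=cam("top"); im=cv2.imread("pics/top0.png"); print(c[2])
sub=np.zeros(im.shape[:2],bool); sub[160:275,240:300]=1
h=cv2.cvtColor(im,cv2.COLOR_BGR2HSV)
dark=(h[...,2]<60)&sub; 
for a,ce,_ in blobs(dark,20): print("dark",a,ce,cast(c,ce,122))
red=(h[...,1]>170)&((h[...,0]<6)|(h[...,0]>174))&(h[...,2]>100)&sub
for a,ce,_ in blobs(red,3): print("red",a,ce,cast(c,ce,40))
sub2=np.zeros_like(sub); sub2[230:250,256:288]=1
wood=(h[...,1]>90)&sub2&(h[...,2]<140)
for a,ce,m in blobs(wood,20): print("wood",a,ce,cast(c,ce,84), cv2.minAreaRect(np.argwhere(m)[:,::-1].astype(np.float32)))
white=(h[...,1]<60)&(h[...,2]>120)&sub
for a,ce,m in blobs(white,50): print("white",a,ce)
m=cv2.morphologyEx((white|dark|wood).astype(np.uint8),cv2.MORPH_CLOSE,np.ones((5,5)))
b=blobs(m,100)[0]; rc=cv2.minAreaRect(np.argwhere(b[2])[:,::-1].astype(np.float32)); print(rc)
for p in cv2.boxPoints(rc): print(cast(c,p,36))
cv2.imwrite("pics/topcrop.png",cv2.resize(im[155:275,225:345],None,fx=5,fy=5,interpolation=cv2.INTER_CUBIC))
E
```

```text
[536.54208744  75.55887674 965.47741047]
dark 199 [269.30653266 198.44221106] [644.12858273 111.16420495 122.        ]
dark 61 [264.21311475 185.14754098] [671.39234836 121.70186424 122.        ]
dark 22 [252.31818182 181.54545455] [678.8271793  146.04375035 122.        ]
wood 119 [270.94117647 239.22689076] [562.73393646 108.82592344  84.        ] ((270.5914611816406, 239.3231964111328), (5.632008075714111, 21.202856063842773), 83.6598129272461)
white 1649 [268.48089751 227.55063675]
white 164 [280.09756098 177.18902439]
((268.9208068847656, 214.20791625976562), (89.55335235595703, 38.60744094848633), 84.2894058227539)
[716.08890568 169.41011832  36.        ]
[724.72609547  82.86760463  36.        ]
[525.70139306  62.79159237  36.        ]
[516.81268735 147.37379579  36.        ]
```

View pics/topcrop.png

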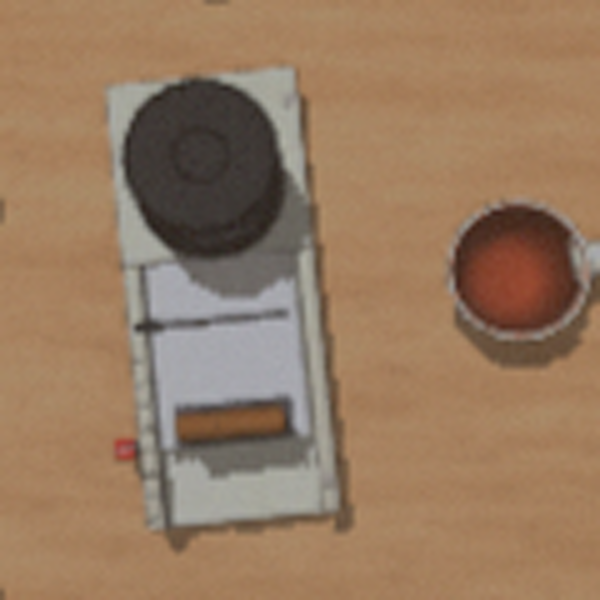

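Yaw is about 0.105 and the outline measures 200 x 85 mm, as specified. The origin comes out near (670.6,120.8), and the pull ray agrees with it to within 1 mm. In the crop, the dish is at (202,155), the red mark at (122,449) and the pointer nib at (148,326). Next I'll go to a hover and refine these with the wrist camera.

```bash
python3 - <<'E'
from h import *
yaw=.105; ex=np.array([np.cos(yaw),np.sin(yaw),0]); O=np.array([670.6,120.8,0])
c=cam("top"); 
for n,p,z in (("mark",(122,449),40),("ptr",(148,326),38.5),("dish",(202,155),122)):
    q=cast(c,(225+p[0]/5-.4,155+p[1]/5-.4),z)-O; print(n,q@ex, q@[-ex[1],ex[0],0])
q=down(yaw); P=O-60*ex+[0,0,260]
for y in (yaw,yaw+np.pi):
    print(r.inverse_kinematics(P,down(y)))
r.movep(P,q); st=r.state(); im=grab_frame("wrist"); cv2.imwrite("pics/w1.png",im)
np.savez("w1.npz",p=st["ee_pos"],o=st["orientation"]); print(st["clock"],st["ee_pos"],st["force"],st["joint_pos"])
E
```

```text
mark -113.50365082269859 50.194187531975594
ptr -60.433842071360004 33.69223475774479
dish -0.21263396191425726 -0.6897858777387703
[ 0.03426414  0.4782984  -0.45458761  1.79594072  0.25570781  0.92569068
 -0.42602237]
[ 0.40090957  0.66462657 -1.09899842  1.77392236  0.65555008  1.122598
  2.33014903]
2.9667 [611.20573121 113.41200724 259.8770666 ] [-0.18928314 -0.1240302  -0.1388915 ] [ 0.03531877  0.47844653 -0.45377885  1.79585777  0.25578724  0.92570016
 -0.42600096]
```

View pics/w1.png

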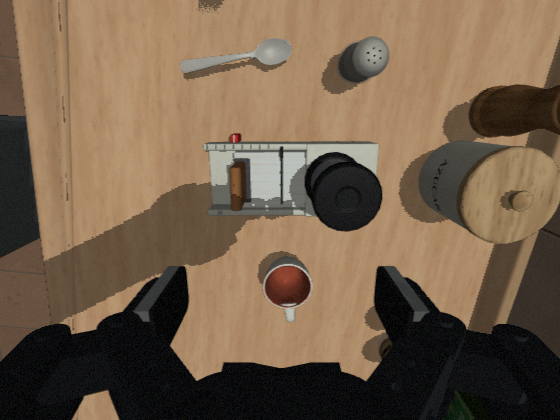

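The wrist view shows the lid's dish at about (348,199), the pull top at (237,187), the pointer line at (281,150-203) and the red mark at (235,138). I'll put these on their planes and check them.

```bash
python3 - <<'E'
from h import *
d=np.load("w1.npz"); c=cam("wrist",{"ee_pos":d["p"],"orientation":d["o"]}); im=cv2.imread("pics/w1.png"); h=cv2.cvtColor(im,cv2.COLOR_BGR2HSV)
S=np.zeros(im.shape[:2],bool); S[125:235,195:390]=1
red=S&(h[...,1]>150)&((h[...,0]<5)|(h[...,0]>174)); b=blobs(red); print("red",[(x[0],x[1],cast(c,x[1],40)) for x in b[:2]])
W=S.copy(); W[:, :222]=0; W[:,250:]=0; W[:155]=0
wood=W&(h[...,1]>110)&(h[...,2]>60); b=blobs(wood)[0]; rc=cv2.minAreaRect(np.argwhere(b[2])[:,::-1].astype(np.float32)); print("wood",b[:2],rc,cast(c,rc[0],78))
# lid circle
g=cv2.GaussianBlur(im[...,2],(3,3),0); lid=S&(im.max(2)<50); lid[:,:300]=0
L=cv2.HoughCircles(cv2.cvtColor(im,cv2.COLOR_BGR2GRAY)[140:240,290:400],cv2.HOUGH_GRADIENT,1,30,param1=60,param2=10,minRadius=28,maxRadius=42); print(L)
for z in (120,122,124): print(cast(c,(348,199),z), [cast(c,L[0,0,:2]+[290,140],z)] if L is not None else 0)
# pointer line: darkest column per row
rows=np.arange(150,200,4); cols=[270+int(np.argmin(im[v,270:292].sum(1))) for v in rows]; print(cols,cast(c,(cols[0],150),37),cast(c,(cols[-3],rows[-3]),34))
# dispenser left top edges
for uv in ((206,143),(378,143)): print(cast(c,uv,36))
big=im[120:240,195:395]; cv2.imwrite("pics/w1c.png",cv2.resize(big,None,fx=4,fy=4,interpolation=cv2.INTER_CUBIC))
E
```

```text
red [(np.int32(44), array([237.20454545, 137.5       ]), array([557.53781936, 160.45807385,  40.        ])), (np.int32(21), array([231.0952381 , 138.33333333]), array([550.81475423, 158.85239846,  40.        ]))]
wood (np.int32(464), array([235.4375    , 187.44181034])) ((235.5, 188.5), (43.0, 11.0), 90.0) [563.91828021 111.07986772  78.        ]
[[[56.5 55.5 34.6]
  [ 7.5 35.5 34.6]]]
[672.51428108 121.56838299 120.        ] [array([670.61027965, 124.69254609, 120.        ])]
[672.02904679 122.02510881 122.        ] [array([670.13849549, 125.12720238, 122.        ])]
[671.5438125  122.48183462 124.        ] [array([669.66671134, 125.56185868, 124.        ])]
[280, 281, 281, 281, 281, 281, 281, 281, 281, 281, 281, 281, 281] [606.42512027 151.40787573  37.        ] [612.40181193 104.6454347   34.        ]
[522.25569746 150.47713626  36.        ]
[716.06988503 170.49302538  36.        ]
```

View pics/w1c.png

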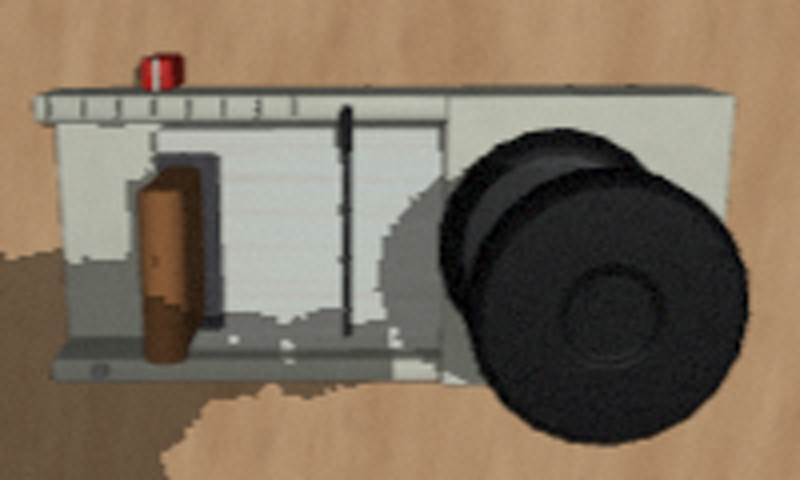

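The crop shows the dish at (613,315), the white line at (155,72) and the pointer at (346,105), so the slide has to come out about 53 mm. The lid centre from the wrist view is about (672,122), against (670.6,120.8) from the top view. I'll press the lid now with closed fingers.

```bash
python3 - <<'E'
from h import *
d=np.load("w1.npz"); c=cam("wrist",{"ee_pos":d["p"],"orientation":d["o"]})
f=lambda u,v,z: cast(c,(195+u/4-.4,120+v/4-.4),z)
yaw=.104; ex=np.array([np.cos(yaw),np.sin(yaw),0])
m=f(155,72,40); p=f(346,105,38.5); print("mark",m,"ptr",p,"pull-out",(p-m)@ex)
X=np.array([671.5,121.5,0]); r.grip(0); print(r.state()["gripper_width"])
r.movep(X+[0,0,150],down(yaw)); r.move_linear(X+[0,0,126],max_speed=80)
z=126; F0=r.state()["force"][2]; log=[]
while z>107:
    z-=1; r.move_linear(X+[0,0,z],max_speed=30); s=r.state(); F=s["force"][2]-F0
    log.append((z,round(s["ee_pos"][2],2),round(F,1)))
    if F>18: break
print(log,s["clock"])
E
```

```text
mark [553.26927947 159.9079414   40.        ] ptr [607.17844111 156.26772828  38.5       ] pull-out 53.239983500939076
-0.005291454209567738
[(125, np.float64(125.25), np.float64(-0.4)), (124, np.float64(123.99), np.float64(0.0)), (123, np.float64(123.05), np.float64(0.5)), (122, np.float64(122.26), np.float64(4.8)), (121, np.float64(121.19), np.float64(4.5)), (120, np.float64(120.13), np.float64(4.6)), (119, np.float64(119.08), np.float64(4.3)), (118, np.float64(118.05), np.float64(4.0)), (117, np.float64(117.03), np.float64(3.2)), (116, np.float64(116.01), np.float64(2.3)), (115, np.float64(115.01), np.float64(4.1)), (114, np.float64(113.98), np.float64(4.0)), (113, np.float64(113.16), np.float64(4.8)), (112, np.float64(113.05), np.float64(12.7)), (111, np.float64(113.02), np.float64(19.8))] 8.55
```

The lid yielded at about 5 N from 122.5 mm and stopped hard at 113.0 mm. That is 1-2 mm above the nominal height, so I'll push somewhat harder and check with the cameras.

```bash
python3 - <<'E'
from h import *
s=r.state(); X=s["ee_pos"].copy()
for z in (110,109,108.5):
    r.move_linear([X[0],X[1],z],max_speed=20); s=r.state(); print(z,s["ee_pos"],s["force"])
r.dwell(.2); print(r.state()["force"][2])
r.move_linear([X[0],X[1],150],max_speed=120); print(r.state()["force"])
O=np.array([671,121.3,0]); yaw=.104; ex=np.array([np.cos(yaw),np.sin(yaw),0])
r.movep(O-60*ex+[0,0,260],down(yaw)); s=r.state(); im=grab_frame("wrist"); cv2.imwrite("pics/w2.png",im); np.savez("w2.npz",p=s["ee_pos"],o=s["orientation"])
im2=grab_frame("side"); cv2.imwrite("pics/side1.png",im2); print(s["clock"])
a=cv2.imread("pics/side0.png")[195:275,220:330]; b=im2[195:275,220:330]
cv2.imwrite("pics/cmp.png",cv2.resize(np.hstack([a,b]),None,fx=3.6,fy=3.6,interpolation=cv2.INTER_CUBIC))
E
```

```text
110 [671.78915367 121.56516126 112.88926207] [-7.69236145 -3.627678   28.53191218]
109 [671.82598131 121.5807963  112.82005453] [-9.64053828 -3.23942337 35.84991304]
108.5 [671.82128128 121.58471285 112.77428535] [-10.40543351  -3.21557641  38.97451247]
39.314009870449794
[-0.47435301 -0.10161555 -0.71274575]
10.5583
```

View pics/cmp.png

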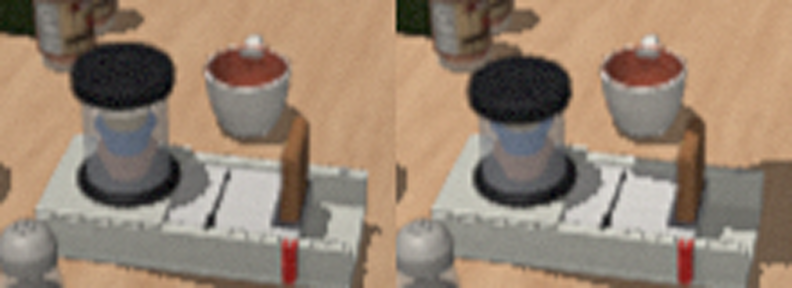

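The right half shows the lid about 14 crop pixels lower, roughly 10 mm, and sitting close to the hopper. It took 39 N without moving further, so it is at its stop. Now I'll grip the pull.

```bash
python3 - <<'E'
from h import *
O=np.array([671.2,121.3,0]); yaw=.104; ex=np.array([np.cos(yaw),np.sin(yaw),0]); q=down(yaw)
G=O-108*ex
r.grip(52); r.movep(G+[0,0,120],q); r.move_linear(G+[0,0,46],max_speed=70); s=r.state(); print(s["ee_pos"],s["force"])
r.grip(0,60); r.dwell(.2); s=r.state(); print(s["clock"],s["gripper_width"],s["gripper_force"],s["ee_pos"],s["force"])
im=grab_frame("wrist"); cv2.imwrite("pics/w3.png",im); np.savez("w3.npz",p=s["ee_pos"],o=s["orientation"])
E
```

```text
[564.04535811 110.14482364  46.38066019] [-0.27672435 -0.81762595  0.75962508]
13.6917 11.366901273160991 59.23047378659248 [563.7890754  110.05295541  46.37950008] [-1.58086145 -0.44584396  5.14434398]
```

View pics/w3.png

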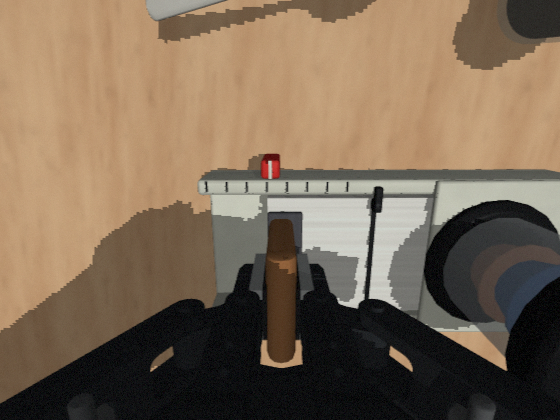

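The grip is good, with the width at 11.4 mm around the 12 mm pull. The white line is at (270,170) and the pointer nib at (378,190). I'll pull slowly along -x and then measure again.

```bash
python3 - <<'E'
from h import *
yaw=.104; ex=np.array([np.cos(yaw),np.sin(yaw),0])
d=np.load("w3.npz"); c=cam("wrist",{"ee_pos":d["p"],"orientation":d["o"]})
m=cast(c,(270,170),40); p=cast(c,(378,190),38.5); D=(p-m)@ex; print("out",D,m,p)
D=np.clip(D,51,56); s0=d["p"]
r.move_linear(s0-0.5*D*ex,max_speed=30); s=r.state(); print((s0-s["ee_pos"])@ex,s["force"],s["gripper_width"])
r.move_linear(s0-D*ex,max_speed=30); r.dwell(.2); s=r.state(); print((s0-s["ee_pos"])@ex,s["force"],s["gripper_width"],s["clock"],s["ee_pos"])
im=grab_frame("wrist"); cv2.imwrite("pics/w4.png",im); np.savez("w4.npz",p=s["ee_pos"],o=s["orientation"])
cv2.imwrite("pics/w4s.png",im); cv2.imwrite("pics/top4.png",grab_frame("top"))
E
```

```text
out 52.39668076349651 [553.67774872 158.86737434  40.        ] [606.8311389  154.34465959  38.5       ]
24.0942147978382 [ 8.12222136 -0.76303998 -5.36384028] 11.0406572366336
49.46069073162934 [10.33890321 -0.88757641 -6.38718316] 11.041922875258923 15.9917 [514.6017619  104.85953548  46.40771778]
```

View pics/w4.png

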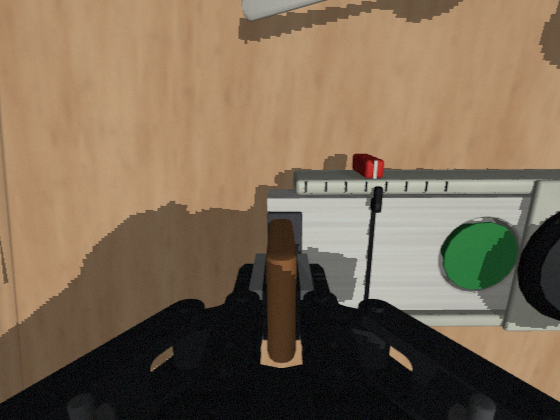

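The green pod is in its pocket at (480,254). The pointer is at (378,190) and the white line at about (376,170), so 1-3 mm is left because of arm compliance. I'll measure it properly and correct.

```bash
cat >> h.py <<'E'
def off(im,s,u0,u1,v0=150,v1=200):
    yaw=.104; ex=np.array([np.cos(yaw),np.sin(yaw),0]); c=cam("wrist",s); h=cv2.cvtColor(im,cv2.COLOR_BGR2HSV)
    S=np.zeros(im.shape[:2],bool); S[v0:v1,u0:u1]=1
    red=S&(h[...,1]>150)&((h[...,0]<6)|(h[...,0]>174))&(h[...,2]>60); b=blobs(red)[0][2]
    hull=np.zeros(im.shape[:2],np.uint8); pts=np.argwhere(red)[:,::-1].astype(np.int32); cv2.fillConvexPoly(hull,cv2.convexHull(pts),1)
    w=(hull>0)&(h[...,1]<110)&(h[...,2]>120); wl=blobs(w,4)[0]
    k=S&(im.max(2)<40); k[:186]=0; nb=[x for x in blobs(k,8)][0]
    m=cast(c,wl[1],40); p=cast(c,nb[1],38.5); return (p-m)@ex, wl[:2], nb[:2]
E
python3 - <<'E'
from h import *
yaw=.104; ex=np.array([np.cos(yaw),np.sin(yaw),0])
d=np.load("w4.npz"); print(off(cv2.imread("pics/w4.png"),{"ee_pos":d["p"],"orientation":d["o"]},345,400))
d=np.load("w3.npz"); print(off(cv2.imread("pics/w3.png"),{"ee_pos":d["p"],"orientation":d["o"]},255,290)[1]) if 0 else None
im=cv2.imread("pics/w4.png")[140:230,330:440]; t=cv2.imread("pics/top4.png")[215:275,230:290]
cv2.imwrite("pics/c4.png",np.hstack([cv2.resize(im,(480,393),interpolation=cv2.INTER_CUBIC),cv2.resize(t,(320,320)) if 0 else cv2.copyMakeBorder(cv2.resize(t,(310,310),interpolation=cv2.INTER_CUBIC),0,83,0,0,cv2.BORDER_CONSTANT)]))
E
```

```text
(np.float64(2.6118787301399227), (np.int32(67), array([374.95522388, 168.7761194 ])), (np.int32(109), array([377.32110092, 193.3853211 ])))
```

View pics/c4.png

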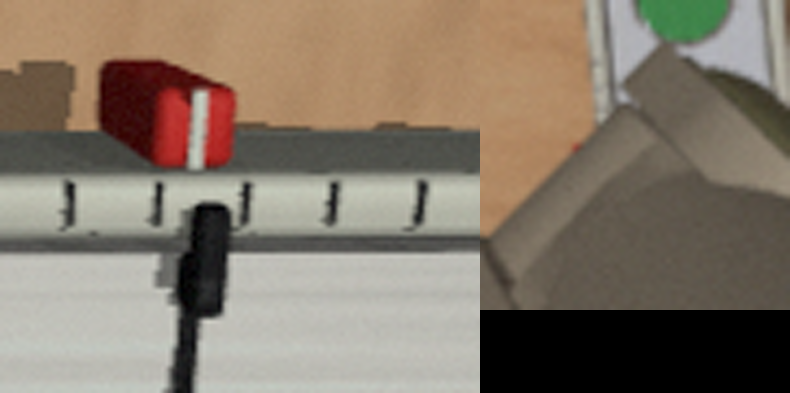

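The white line is at (375,169) and the pointer at (377.5,192). Measured in dispenser axes, about 2.6 mm is left, and arm travel suggests about 3 mm. I'll pull 2.9 mm further.

```bash
python3 - <<'E'
from h import *
yaw=.104; ex=np.array([np.cos(yaw),np.sin(yaw),0])
s0=np.load("w3.npz")["p"]
r.move_linear(s0-(52.397+2.9)*ex,max_speed=15); r.dwell(.4); s=r.state(); im=grab_frame("wrist"); cv2.imwrite("pics/w5.png",im)
print((s0-s["ee_pos"])@ex,off(im,s,345,410),s["force"],s["gripper_width"],s["gripper_force"],s["clock"])
h=cv2.cvtColor(im,cv2.COLOR_BGR2HSV); g=blobs((h[...,0]>50)&(h[...,0]<75)&(h[...,1]>120)&(h[...,2]>60),200)[0]
# pocket expected: 60 mm behind the pointer, pod top at z=32
c=cam("wrist",s); q=cast(c,g[1],32); O=np.array([671.2,121.3,0]); print("pod",g[:2],q,(q-O)@ex,(q-O)@[-ex[1],ex[0],0])
E
```

```text
52.29727279092621 (np.float64(-0.2579126148982846), (np.int32(68), array([380.92647059, 168.77941176])), (np.int32(109), array([377.23853211, 193.42201835]))) [10.78300279 -0.84278381 -6.07261565] 10.900563284692257 58.377957344055176 16.8333
pod (np.int32(3795), array([480.02371542, 255.29064559])) [619.08752919 117.55952394  32.        ] -52.21920912888713 1.6896665441095404
```

The pointer is within 0.3 mm of the line and the pod is centred in its pocket, about 52 mm out. The grip is steady, so I'm handing it in.

```bash
python3 -c "
from plant import r
print(r.job_done())"
```

```text
the job is handed in; nothing more can be done
None
```

I pressed the lid down to its hard stop, then pulled the slide out about 52 mm and handed in still holding it, with the pointer about 0.3 mm from the white line by the wrist camera and the green pod in its pocket.

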